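# Drive the taper key into the coil winder's hub

## Robot

A 7-joint arm with a two-finger parallel gripper is mounted at the origin on the work surface. World frame = base frame: x ahead of the robot, y to its left, z up, the work surface at z = 0. Lengths are in mm, angles in rad, forces in N, time in s.
With the tool pointing down it reaches from about 350 to 900 mm from the base axis. Payload 19.9 kg.
Tool frame: the origin (TCP) lies at the very end of the fingers, on their centre line; the grasp point (between the pads) lies 19 mm behind it; y points along the fingers, x is the direction in which the jaws open and shut, and the axes are right-handed (so a half turn about y gives the same grasp; the last joint's range is limited). The gripper opens to 85 mm and grips with 20 to 120 N. Pads are 22 mm wide; open, the fingers measure 114 mm over their backs; the gripper's body (76 mm by 85 mm) begins 54 mm behind the grasp point. The pads swing forward as they close: fully open they stand 13 mm farther back than shut.
Start: joints at [-1.226, 0.417, -0.01, 1.614, 0.005, 1.111, -0.053], TCP at [235.755, 578.81, 231.26] pointing down, gripper open.
Joint ranges: [-2.81, 2.81], [-0.39, 2.02], [-1.27, 1.25], [0.06, 2.57], [-1.19, 4.33], [0.19, 2], [-2.82, 2.82]. Speed limits (rad/s): [1.89, 1.89, 2.39, 2.39, 3.01, 3.01, 3.01].

## Interface

Orientations are given as a unit quaternion [x, y, z, w].
In Python, from cell import readout, vision, ticket gives the robot as it stands.
- The arm moves only by the shell command python3 -m pendant 'ROWS' [FORCE]. ROWS is JSON, a list of rows, each a list of 7 numbers: the shift along the world's x, y, z in cm, then the turn, a rotation vector about the world's x, y, z in rad, then the opening, from 0 (shut) to 1 (fully open). A call has 1 to 8 rows; each row shifts and turns the commanded pose from where the row before left it; what a row does not reach is not made up. A row lasts 1/8 s, in which the tool goes at most 62.5 mm and 10.7 degrees, less where a joint would pass 70% of its speed; a pose out of reach is approached as far as the arm can. A call with a gripper value outside its range is refused whole. The fingers move at their own pace and stop on an object; FORCE is the grip in N (left out, the last holds). Time passes only in rows, so rows that do not move let the fingers close. It gives the time, the measured TCP pose, the force and the opening at its end, in the units of the state.
- readout.read_state(): the state, without advancing time (a new reading comes with each control period).
- vision.capture(name): name is "side" or "top"; returns a dict with "pixels" (480x640x3 uint8, blue, green, red), "depth" (480x640 float32, mm along the optical axis (not along the pixel's ray), 0 where there is no reading), "fx", "fy", "cx", "cy" (pixels), "R" (3x3) and "t" (3): a world point X has camera coordinates R X + t. Camera axes: x right, y down, z forward; pixel columns grow to the right and rows downward; lengths in mm; the calibration is good to about 2 mm. A picture is of the moment at which its call begins.
- ticket.job_done(): hands the job in, once; it reports no verdict.
The state is a dict: "time_s": time; "q": joint angles; "joint_velocities": joint speeds; "effort": joint torques, N m; "tool_pos": TCP position; "tcp_rot": TCP orientation; "contact_force": force on the tool from outside, world axes, zero at the start; "wrist_torque": the same for the moment, N m; "finger_gap": finger opening in mm.
Only numpy, scipy, OpenCV 4.12 (cv2) and the standard library are available. Lean on these libraries where they do the work, as an engineer would, in place of code of your own. Each camera call takes 0.05 s, during which the arm holds its last target.

## Task

Take the tapered key out of the wooden rack, set it narrow end down in the wide gap between the winder's square spindle and its hub, and then tap or press its head down until the key is tight and the hub's play is fully taken up. Leave the key standing upright in the gap, and leave the straight bar in the rack. Do not shift the hub before the key stands in the gap.

Things in the scene. Friction and masses are not known exactly. Their poses are not given: they have to be found in the camera images.
- key_mid (a point): Centre (half-way up) of the loose tapered steel key, upright in a pocket of a wooden rack, 98 mm tall, 30 mm wide along its y: grip across y. Along x it is 10 mm thick at the tip, 26 mm at 80 mm up, then an oblong head 36 x 30 mm, 18 high. z up; a half turn is the same. Pockets are 27 mm deep, 65 mm apart in a row along the key's x; its neighbours (bar; round-headed pin) are as tall.
- bar_mid (a point): Centre of the straight steel bar, a bystander upright in another pocket of the rack: 16 x 30 mm, 98 mm tall, no taper, no head. Leave it there.
- gap_mouth (a point): Fixed point: middle of the gap's mouth, level with the tops of hub and spindle. The winder has a square 40 mm spindle in a round aluminium hub, 150 mm across. x points across the gap from spindle to hub wall, y along it (48 mm long), z up. The key's x goes along this x. Mouth 36 mm wide with 45 degree lead-ins 8 mm deep, then narrowing like the key from 19 to 12 mm; open below.
- hub (a joint): Shift of the hub away from the spindle along gap_mouth's x: 0 at the start, 0.004 m at its stop, all play taken up. Dry friction 5 N, no spring. The loose key stops with its centre about 6 mm below the gap's mouth; pressing it 20 mm further (about 3 to 8 N) wedges the hub over. When tight, its centre is about 26 mm below the mouth, its head's underside 5 mm above the hub.
Mind the look-alikes: they are no part of the job. What is shaped like the part that bears key_mid but orange or yellow is not meant.

How it is judged:
By the outcome, as a careful person would: the job done as asked, in the order asked, and still so for the second after the job is handed in, with the robot touching nothing.
It also fails if it takes over 48 s, if anything falls off the work surface, if the arm or the gripper's body presses on something with over 40 N, if the wrist force passes 120 N, or if a joint passes its speed limit or range.

## Working session

There is one attempt and no reset: what is moved stays moved. The work goes in short steps, Python scripts to look and compute and a shell command to move; the robot and the scene stay as the last step left them, time stands still between calls to the robot, and variables do not carry over. Pictures are saved under pics/ and viewed, and the job is handed in when it is done.

```bash
mkdir -p pics; ls
python3 - <<'E'
from cell import readout, vision
import cv2,numpy as np,pickle
for n in("side","top"):
    c=vision.capture(n); cv2.imwrite(f"pics/{n}0.png",c["pixels"]); pickle.dump(c,open(f"{n}0.pkl","wb"))
    print(n,c["fx"],c["fy"],c["cx"],c["cy"],c["R"],c["t"], (np.array(c["depth"])>0).mean())
print(readout.read_state())
E
```

```text
pics
side 434.62668625780816 434.62668625780816 315.50209541576936 242.4113847412714 [[-9.97095498e-01 -7.61561132e-02  9.02689754e-04]
 [-5.42620531e-02  7.02024596e-01 -7.10082457e-01]
 [ 5.34434096e-02 -7.08069003e-01 -7.04117951e-01]] [504.34147011 122.77170479 750.7458051 ] 0.9961002604166667
top 445.8114727179539 445.8114727179539 322.4956005182328 237.59579735168157 [[-0.06752262 -0.99771375 -0.00282432]
 [-0.96956267  0.06628465 -0.2357002 ]
 [ 0.23534854 -0.01317674 -0.97182171]] [ -4.5677187  519.12905423 752.99586668] 0.9961360677083333
{'time_s': 0.1, 'q': array([-1.22551392,  0.41788824, -0.01032515,  1.61409381,  0.00468193,
        1.11068473, -0.05301771]), 'joint_velocities': array([ 0.00052527, -0.00049017, -0.00108505, -0.00325229,  0.00034255,
       -0.00220721, -0.00089333]), 'effort': array([ 1.32291578e-03, -8.65830445e+01,  6.80464413e-01, -4.35649073e+01,
        1.92277611e-02,  4.74885237e-03, -3.14663691e-05]), 'tool_pos': array([235.63500629, 578.55736041, 230.74744249]), 'tcp_rot': array([ 0.58699643,  0.39428964, -0.39488182, -0.58654856]), 'contact_force': array([ 0.28126134, -0.96691181, -0.01507651]), 'wrist_torque': array([ 0.00488824,  0.05539875, -0.01509266]), 'finger_gap': 85.40243391121489}
```

View pics/side0.png

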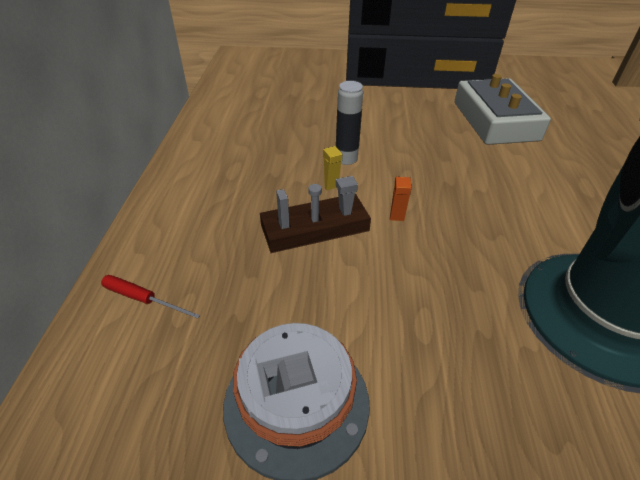

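View pics/top0.png

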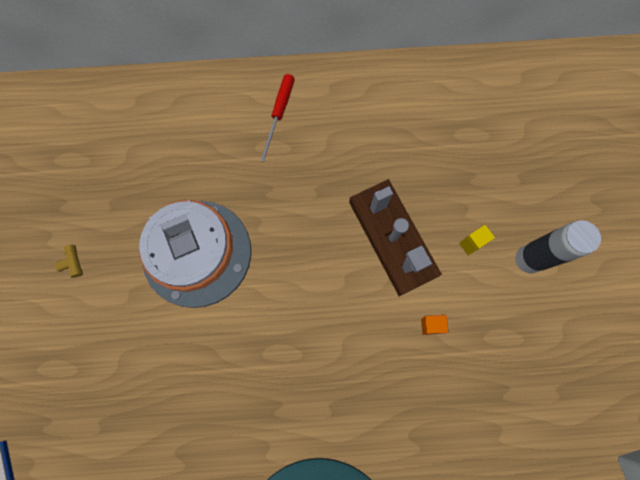

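The side view shows the key as the block-headed grey part at the rack's right end, near (346,185). The pin is at (315,200) and the bar at (283,208). In the top view the key head is at (417,258), the bar at (381,198), and the gap is just above the spindle at about (177,227). Next I'll zoom in.

```bash
cat > h.py <<'E'
import numpy as np,cv2,pickle
from cell import vision
def load(n): return pickle.load(open(n+".pkl","rb"))
def snap(n,tag):
    c=vision.capture(n); pickle.dump(c,open(tag+".pkl","wb")); return c
def pts(c):
    d=c["depth"].astype(float); v,u=np.mgrid[:480,:640]
    X=np.stack([(u-c["cx"])/c["fx"]*d,(v-c["cy"])/c["fy"]*d,d],-1)
    return (X-c["t"])@c["R"]
def ray(c,u,v,z):
    R=np.array(c["R"]);o=-R.T@c["t"]; w=R.T@np.array([(u-c["cx"])/c["fx"],(v-c["cy"])/c["fy"],1])
    return o+w*(z-o[2])/w[2]
def proj(c,X):
    p=np.array(c["R"])@X+c["t"]; return c["fx"]*p[0]/p[2]+c["cx"],c["fy"]*p[1]/p[2]+c["cy"]
def crop(c,u0,u1,v0,v1,s,f): cv2.imwrite(f,cv2.resize(c["pixels"][v0:v1,u0:u1],None,fx=s,fy=s,interpolation=cv2.INTER_CUBIC))
E
python3 - <<'E'
from h import *
t=load("top0");s=load("side0")
crop(t,130,250,185,310,6,"pics/tw.png");crop(t,340,450,170,300,4.5,"pics/tr.png")
crop(s,215,375,310,470,4,"pics/sw.png");crop(s,255,375,165,255,6,"pics/sr.png")
P=pts(t)
for (u,v) in [(417,258),(400,228),(381,195),(390,240),(182,243),(150,240),(205,230),(178,228),(175,222),(240,250)]: print(u,v,P[v,u].round(1))
P=pts(s)
for (u,v) in [(346,183),(314,188),(282,193),(298,372),(255,360),(330,400),(270,385)]: print(u,v,P[v,u].round(1))
E
```

```text
417 258 [ 460.  -197.5  107.1]
400 228 [ 514.6 -174.3  107.3]
381 195 [ 576.2 -147.1  109. ]
390 240 [ 515.8 -170.6   13.1]
182 243 [514.6 203.9 103.2]
150 240 [524.2 259.9 101.6]
205 230 [535.6 164.4 101.9]
178 228 [549.7 219.5  76.5]
175 222 [554.8 218.   98.2]
240 250 [515.1 119.5  15.9]
346 183 [ 461.8 -195.4  106. ]
314 188 [ 522.2 -175.2  105.8]
282 193 [ 580.9 -155.   106.1]
298 372 [512.8 205.9 101.9]
255 360 [571.6 191.6  99.4]
330 400 [469.7 238.9  99. ]
270 385 [559.  183.3  16. ]
```

View pics/tw.png

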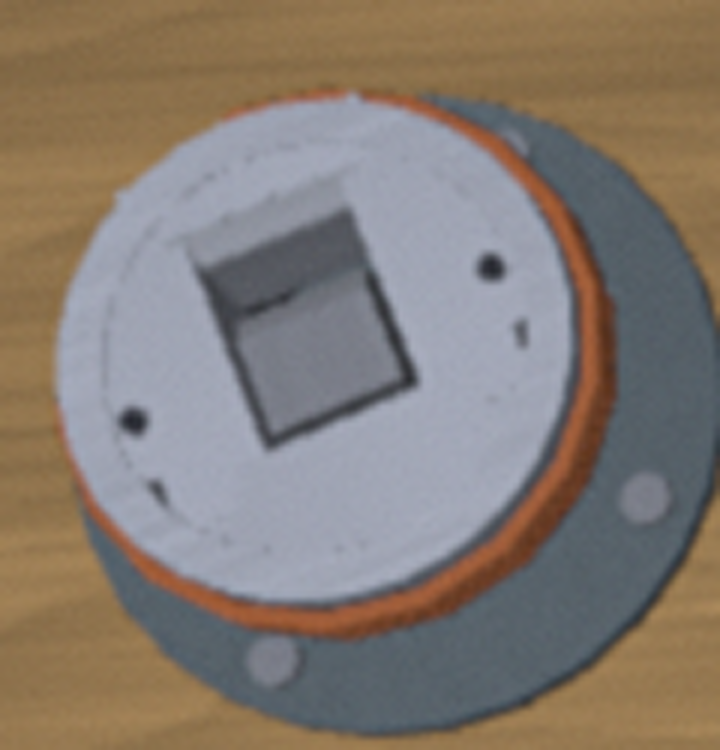

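View pics/tr.png

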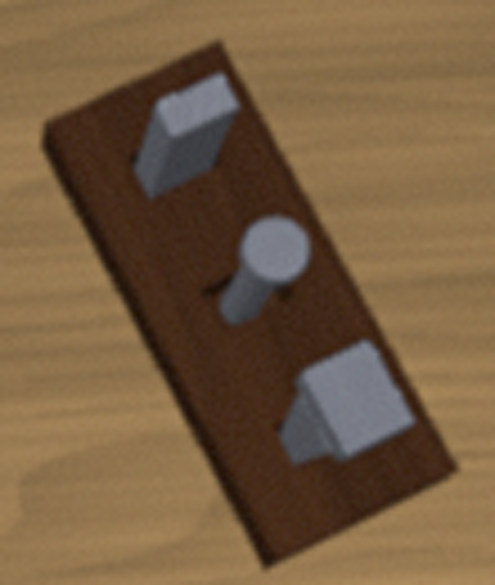

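View pics/sw.png

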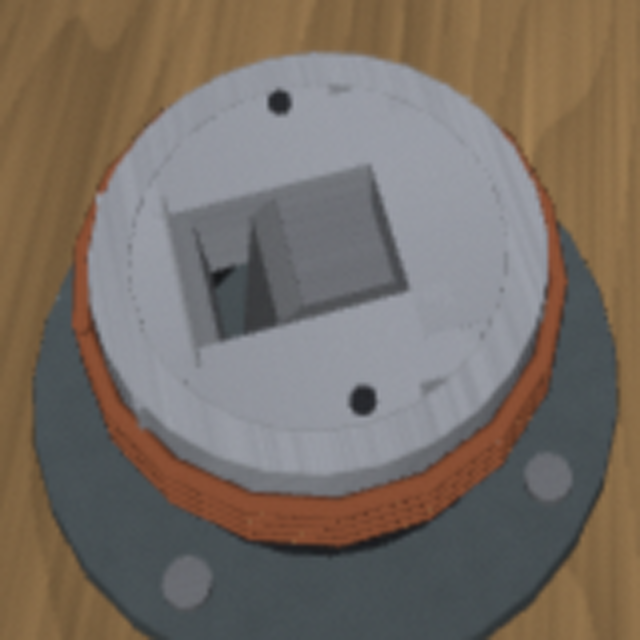

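View pics/sr.png

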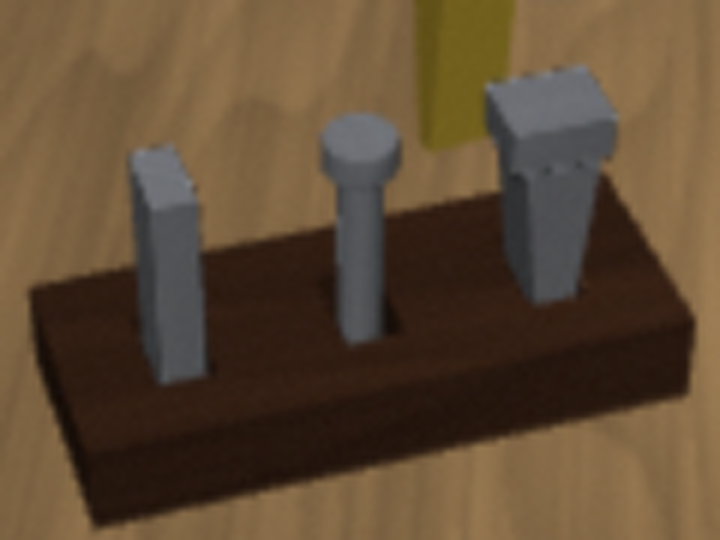

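Top crop: the window's near corners are at crop (270,447) and (417,382), and the far lead-in edge runs from (182,240) to (345,178). Side crop: the lead-in's outer corners are at (163,205) and (200,362), the spindle's top edge runs from (275,203) to (300,318), and the window's back corners are at (372,165) and (408,290). I'll turn these into world positions.

```bash
cat > m.py <<'E'
from h import *
t=load("top0");s=load("side0")
f=lambda c,o,k,x,z: ray(c,o[0]+(x[0]+.5)/k-.5,o[1]+(x[1]+.5)/k-.5,z)
for n,c in(("t",t),("s",s)):
    P=pts(c); 
    k=(np.hypot(P[...,0]-515,P[...,1]-205)<75)&(P[...,2]>90)
    print(n,"hub top z",np.median(P[k][:,2]),"ctr",P[k][:,:2].mean(0), (P[k][:,:2].max(0)+P[k][:,:2].min(0))/2)
    k=(np.hypot(P[...,0]-460,P[...,1]+196)<28)&(P[...,2]>98)
    print("key top",np.median(P[k][:,2]),P[k][:,:2].mean(0),cv2.minAreaRect(P[k][:,:2].astype(np.float32)))
    k=(np.hypot(P[...,0]-577,P[...,1]+150)<25)&(P[...,2]>98)
    print("bar top",np.median(P[k][:,2]),P[k][:,:2].mean(0))
    k=(np.hypot(P[...,0]-517,P[...,1]+173)<18)&(P[...,2]>98)
    print("pin top",np.median(P[k][:,2]),P[k][:,:2].mean(0))
z=101
T=lambda x,z=z:f(t,(130,185),6,x,z)[:2]; S=lambda x,z=z:f(s,(215,310),4,x,z)[:2]
for n,g,L in(("top",T,[(182,240),(345,178),(417,382),(270,447)]),("side",S,[(163,205),(200,362),(275,203),(300,318),(372,165),(408,290)])):
    for x in L: print(n,x,g(x).round(1))
K=lambda x,z=106:f(t,(340,170),4.5,x,z)[:2]
k=[K(x) for x in[(298,378),(368,340),(414,422),(343,460)]]; print("keyT",np.round(k,1),np.mean(k,0))
K=lambda x,z=106:f(s,(255,165),6,x,z)[:2]
k=[K(x) for x in[(486,88),(585,66),(617,117),(512,138)]]; print("keyS",np.round(k,1),np.mean(k,0))
E
python3 m.py
```

```text
t hub top z 101.35400343214842 ctr [512.88020191 203.448256  ] [514.98498187 204.04485559]
key top 107.15026983328902 [ 459.32541346 -200.15030748] ((460.1358947753906, -200.9296112060547), (36.17296600341797, 30.452423095703125), 22.825782775878906)
bar top 107.67625074469797 [ 578.9593782  -151.21433594]
pin top 107.31381746340979 [ 519.23333651 -175.76363477]
s hub top z 99.33337690996521 ctr [515.01162601 210.29293028] [516.88727067 204.03460598]
key top 104.80213681498121 [ 461.21173712 -198.71149372] ((461.505126953125, -201.96612548828125), (36.996395111083984, 32.126792907714844), 25.989421844482422)
bar top 104.70006715936027 [ 581.18388722 -150.2768808 ]
pin top 105.08310221489829 [ 520.74284226 -174.34676657]
top (182, 240) [551.  243.4]
top (345, 178) [566.7 196. ]
top (417, 382) [503.8 175. ]
top (270, 447) [487.6 217.1]
side (163, 205) [570.6 193.8]
side (200, 362) [549.9 246.2]
side (275, 203) [533.9 190.2]
side (300, 318) [520.9 229.6]
side (372, 165) [503.2 173.6]
side (408, 290) [487.9 217.6]
keyT [[ 469.1 -179.5]
 [ 482.  -207.8]
 [ 449.3 -221.4]
 [ 436.6 -192.9]] [ 459.2612287  -200.42441485]
keyS [[ 482.4 -205.9]
 [ 450.5 -220.4]
 [ 439.8 -193.6]
 [ 473.  -180.1]] [ 461.38620954 -199.977366  ]
```

Run:
```python
from h import *
from scipy.spatial.transform import Rotation as Ro
from cell import readout
t=load("top0");s=load("side0")
f=lambda c,o,k,x,z: ray(c,o[0]+(x[0]+.5)/k-.5,o[1]+(x[1]+.5)/k-.5,z)[:2]
for c,o,k,a,b in((t,(130,185),6,(491,268),(133,421)),(s,(215,310),4,(280,102),(363,400))):
    A=f(c,o,k,a,101);B=f(c,o,k,b,101);d=B-A;print("holes",A,B,(A+B)/2,np.degrees(np.arctan2(d[1],d[0])))
# edges of lead-in etc in gap frame
st=readout.read_state();R=Ro.from_quat(st["tcp_rot"]).as_matrix();print(R.round(4),np.degrees(np.arctan2(R[1,0],R[0,0])))
P=pts(t)
hsv=cv2.cvtColor(t["pixels"],cv2.COLOR_BGR2HSV)
for n,lo,hi in(("yel",22,32),("orange",5,14)):
    m=(hsv[...,0]>=lo)&(hsv[...,0]<=hi)&(hsv[...,1]>200); m[:,:400]=0;m&=P[...,2]>50
    print(n,m.sum(),P[m].mean(0),P[m].min(0),P[m].max(0))
m=np.hypot(P[...,0]-480,P[...,1]+400)<70;m&=P[...,2]>120;print("bottle",P[m].mean(0) if m.any() else 0,P[m].max(0) if m.any() else 0)
```

```text
holes [536.40181509 153.39052103] [497.904151   256.50360284] [517.15298305 204.94706193] 110.47331026170635
holes [537.16315119 151.44772098] [498.78188198 254.23913749] [517.97251659 202.84342923] 110.47512035138998
[[ 3.772e-01 -3.000e-04 -9.261e-01]
 [ 9.261e-01 -1.000e-03  3.772e-01]
 [-1.000e-03 -1.000e+00 -1.000e-04]] 67.83913748314583
yel 421 [ 490.29889344 -311.86714092   97.90924655] [ 325.80324992 -336.43722455   50.12664771] [512.20337934 -29.04553107 854.12365247]
orange 125 [ 349.22563924 -216.62634385   96.80367409] [ 333.92328526 -236.24026332   81.99567801] [ 362.95432479 -200.19297176  102.40023336]
bottle [ 457.95223128 -426.06613869  174.19375104] [ 488.76290916 -407.40981299  195.48989434]
```

Hub axis is 20.5°, with the gap mouth at about (543.6, 214.5, 101). The key is at (460.3, −200.2), top at z≈106, with its x at 22.5°. The jaws need a −135.3° turn.

```bash
python3 -m pendant '[[3.5,-4.8,0,0,0,-0.1476,1],[3.5,-4.8,0,0,0,-0.1476,1],[3.5,-4.8,0,0,0,-0.1476,1],[3.5,-4.8,0,0,0,-0.1476,1],[3.5,-4.8,0,0,0,-0.1476,1],[3.5,-4.8,0,0,0,-0.1476,1],[3.5,-4.8,0,0,0,-0.1476,1],[3.5,-4.8,0,0,0,-0.1476,1]]' 60
```

```text
time_s: 1.1
tool_pos: [516.5, 193.1, 231.2]
tcp_rot: [-0.707, 0.001, -0.0, 0.707]
contact_force: [0.8, 0.9, 1.1]
finger_gap: 85.5
```

```bash
python3 -m pendant '[[-0.7,-4.9,0,0,0,-0.1476,1],[-0.7,-4.9,0,0,0,-0.1476,1],[-0.7,-4.9,0,0,0,-0.1476,1],[-0.7,-4.9,0,0,0,-0.1476,1],[-0.7,-4.9,0,0,0,-0.1476,1],[-0.7,-4.9,0,0,0,-0.1476,1],[-0.7,-4.9,0,0,0,-0.1476,1],[-0.7,-4.9,0,0,0,-0.148,1]]'
python3 - <<'E'
from cell import readout
from scipy.spatial.transform import Rotation as Ro
import numpy as np
s=readout.read_state();R=Ro.from_quat(s["tcp_rot"]).as_matrix()
print(s["tool_pos"],np.degrees(np.arctan2(R[1,0],R[0,0])),R[:,1],s["q"],s["contact_force"])
E
```

```text
time_s: 2.1
tool_pos: [459.3, -198.6, 231.3]
tcp_rot: [-0.587, 0.394, -0.394, 0.587]
contact_force: [1.1, -0.1, 0.4]
finger_gap: 85.6
[ 459.26037979 -198.57331093  231.29212828] -67.75420585047297 [ 1.07688643e-04  2.70247103e-04 -9.99999958e-01] [-0.34627057  0.25113545  0.80845935  1.93864521 -0.21059766  1.03744264
 -0.62801002] [ 1.10373101 -0.13560857  0.40170521]
```

```bash
python3 -m pendant '[[0.1,-0.16,-4,0,0,0.004,1],[0,0,-4,0,0,0,1],[0,0,-4,0,0,0,1],[0,0,-2,0,0,0,1],[0,0,-1.5,0,0,0,1],[0,0,0,0,0,0,1]]'
python3 - <<'E'
from h import *
for n in("side","top"):
    c=snap(n,n+"1"); cv2.imwrite(f"pics/{n}1.png",c["pixels"])
a=cv2.resize(load("side1")["pixels"][100:260,240:440],None,fx=3,fy=3)
cv2.imwrite("pics/side1c.png",a)
E
```

```text
time_s: 2.85
tool_pos: [460.4, -198.7, 75.8]
tcp_rot: [0.589, -0.392, 0.391, -0.589]
contact_force: [0.6, -0.1, 0.7]
finger_gap: 85.6
```

View pics/side1c.png

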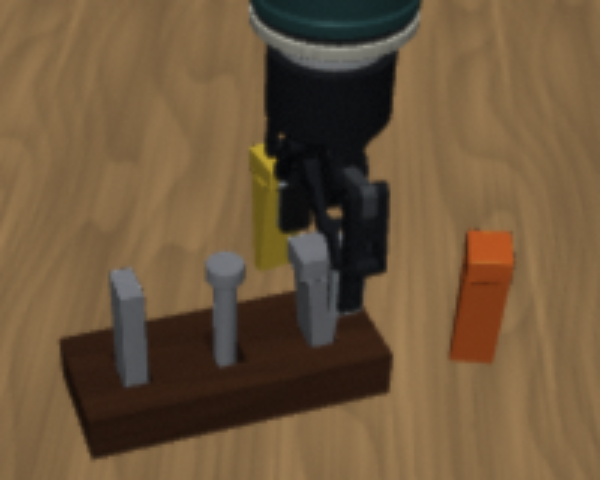

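The near finger (crop (365,250)) stands in front of the key and the other is behind it, so the key is between the jaws. I'll close.

```bash
python3 -m pendant '[[0,0,0,0,0,0,0.2],[0,0,0,0,0,0,0.2],[0,0,0,0,0,0,0.2],[0,0,0,0,0,0,0.2],[0,0,0,0,0,0,0.2]]' 60
python3 - <<'E'
from h import *
c=snap("side","side2");cv2.imwrite("pics/side2c.png",cv2.resize(c["pixels"][100:260,240:440],None,fx=3,fy=3))
E
```

```text
time_s: 3.58
tool_pos: [461.0, -198.8, 76.6]
tcp_rot: [-0.589, 0.391, -0.392, 0.589]
contact_force: [-0.7, 0.9, 6.1]
finger_gap: 29.1
```

View pics/side2c.png

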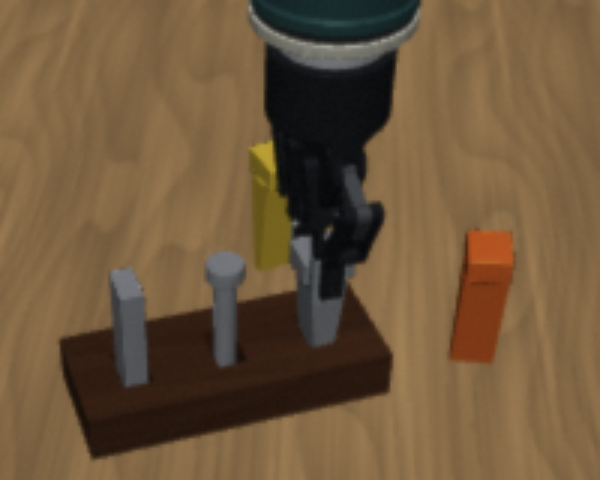

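The fingers have closed on the key with a 29 mm gap. Lifting straight up.

```bash
python3 -m pendant '[[0,0,1,0,0,0,0.2],[0,0,2,0,0,0,0.2],[0,0,2,0,0,0,0.2],[0,0,3,0,0,0,0.2],[0,0,3,0,0,0,0.2],[0,0,3,0,0,0,0.2],[0,0,0,0,0,0,0.2]]'
python3 - <<'E'
from h import *
c=snap("side","side3");cv2.imwrite("pics/side3c.png",cv2.resize(c["pixels"][60:260,240:440],None,fx=3,fy=3))
E
```

```text
time_s: 4.5
tool_pos: [461.4, -199.1, 218.1]
tcp_rot: [-0.588, 0.391, -0.393, 0.589]
contact_force: [0.1, -0.9, -2.7]
finger_gap: 29.0
```

View pics/side3c.png

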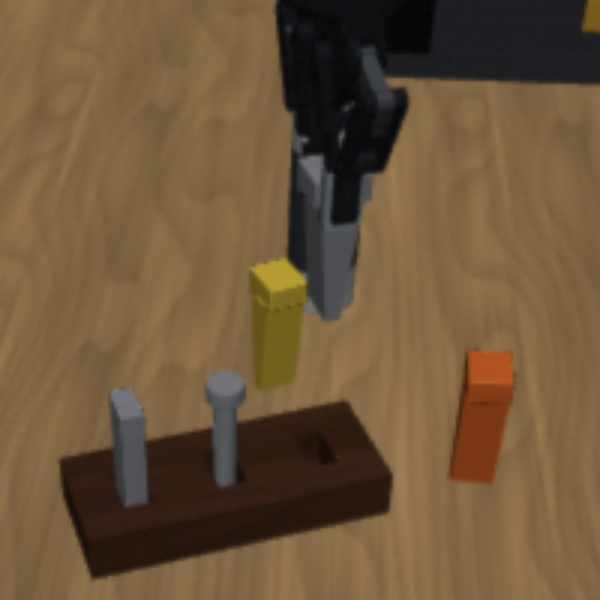

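The key is held upright and clear of the rack. Moving it over the gap.

```bash
python3 -m pendant '[[0.82,3,0,0,0,-0.005,0.2],[0.9,5,0,0,0,-0.005,0.2],[0.9,5.5,0,0,0,-0.005,0.2],[1,5.5,0,0,0,-0.005,0.2],[1,5.5,0,0,0,-0.005,0.2],[1,5.5,0,0,0,-0.005,0.2],[0.9,5,0,0,0,-0.005,0.2],[0.8,3.8,0,0,0,0,0.2]]'
python3 -m pendant '[[0.9,2.5,0,0,0,0,0.2],[0,0,0,0,0,0,0.2],[0,0,0,0,0,0,0.2]]'
python3 - <<'E'
from h import *
from cell import readout
from scipy.spatial.transform import Rotation as Ro
s=readout.read_state();R=Ro.from_quat(s["tcp_rot"]).as_matrix()
print(s["tool_pos"],np.degrees(np.arctan2(R[1,0],R[0,0])),R[:,1],s["contact_force"])
c=snap("side","side4");crop(c,195,395,230,430,3,"pics/side4c.png")
c=snap("top","top4");crop(c,90,290,150,330,3,"pics/top4c.png")
E
```

```text
time_s: 5.55
tool_pos: [533.3, 191.4, 214.8]
tcp_rot: [0.583, -0.402, 0.401, -0.581]
contact_force: [-0.2, -0.7, -3.2]
finger_gap: 29.2
time_s: 5.92
tool_pos: [542.5, 213.2, 215.3]
tcp_rot: [0.582, -0.402, 0.402, -0.581]
contact_force: [0.7, -0.9, -2.7]
finger_gap: 29.1
[542.5118382  213.18697327 215.33603162] -69.32057618631859 [-0.00142889 -0.00110817 -0.99999837] [ 0.72348789 -0.89821599 -2.67559775]
```

View pics/side4c.png

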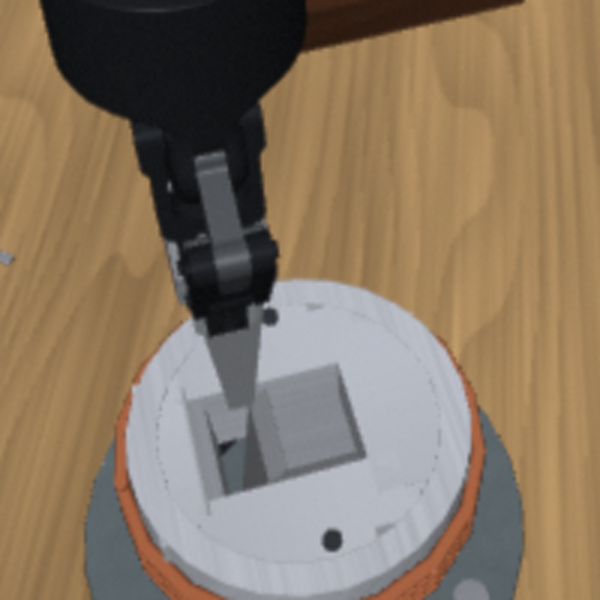

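View pics/top4c.png

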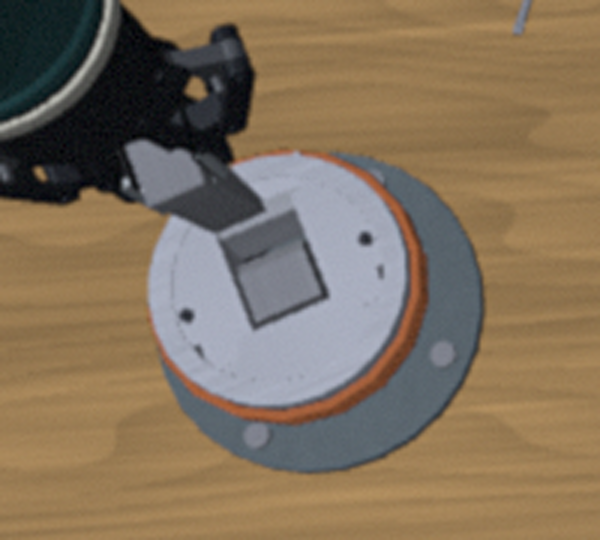

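Run:
```python
from h import *
t=load("top4");s=load("side4")
f=lambda c,o,k,x,z: ray(c,o[0]+(x[0]+.5)/k-.5,o[1]+(x[1]+.5)/k-.5,z)
for z in(145,148,151):
    print(z,[f(s,(195,230),3,x,z)[:2].round(1) for x in((224,406),(252,410))],[f(t,(90,150),3,x,z)[:2].round(1) for x in((216,234),(262,212))])
# predicted corners of tip
for th in (20.7,):
    ex=np.array([np.cos(np.radians(th)),np.sin(np.radians(th))]);ey=np.array([-ex[1],ex[0]])
    for a in(-5,5):
        for b in(-15,15): print(a,b,(np.array([542.5,213.2])+a*ex+b*ey).round(1))
```

```text
145 [array([544.3, 222.8]), array([533. , 223.7])] [array([532.4, 224.5]), array([543.3, 199.4])]
148 [array([543.8, 224.4]), array([532.5, 225.3])] [array([531.5, 223.5]), array([542.3, 198.5])]
151 [array([543.4, 226.1]), array([532.1, 227. ])] [array([530.6, 222.4]), array([541.4, 197.5])]
-5 -15 [543.1 197.4]
-5 15 [532.5 225.5]
5 -15 [552.5 200.9]
5 15 [541.9 229. ]
```

The measured tip corners agree with the predicted ones to about 1–2 mm. Correcting the position slightly and descending part way.

```bash
python3 -m pendant '[[0.11,0.13,-1,0,0,-0.003,0.2],[0,0,-2,0,0,0,0.2],[0,0,-2,0,0,0,0.2],[0,0,-1,0,0,0,0.2],[0,0,-0.5,0,0,0,0.2],[0,0,0,0,0,0,0.2]]'
python3 - <<'E'
from h import *
from cell import readout
s=readout.read_state();print(s["tool_pos"],s["contact_force"],s["wrist_torque"])
c=snap("side","side5");crop(c,225,375,310,460,4,"pics/side5c.png")
c=snap("top","top5");crop(c,90,290,150,330,3,"pics/top5c.png")
E
```

```text
time_s: 6.78
tool_pos: [544.2, 215.5, 151.3]
tcp_rot: [-0.581, 0.403, -0.403, 0.581]
contact_force: [-0.5, 0.0, -1.6]
finger_gap: 29.3
[544.17574742 215.49612506 151.27996021] [-0.54394531  0.00468979 -1.56127849] [ 0.03561866 -0.06732907  0.04095116]
```

View pics/side5c.png

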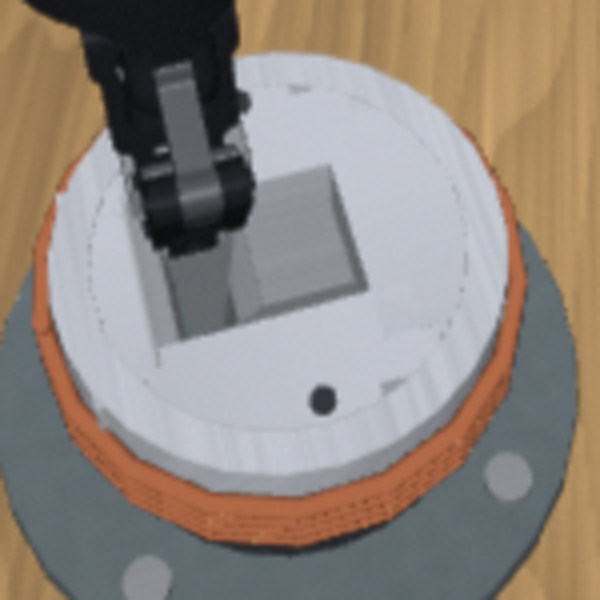

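View pics/top5c.png

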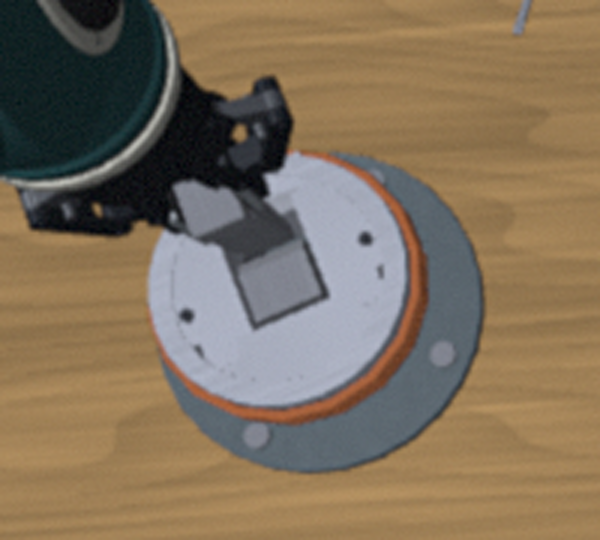

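The tip is inside the gap between the hub wall and the spindle, with no contact force yet. Continuing slowly.

```bash
python3 -m pendant '[[0,0,-0.7,0,0,0,0.2],[0,0,-0.7,0,0,0,0.2],[0,0,0,0,0,0,0.2]]'; python3 -m pendant '[[0,0,-0.4,0,0,0,0.2],[0,0,-0.4,0,0,0,0.2],[0,0,0,0,0,0,0.2]]'
```

```text
time_s: 7.25
tool_pos: [543.7, 215.4, 136.6]
tcp_rot: [0.582, -0.403, 0.403, -0.581]
contact_force: [-0.6, 1.0, -2.6]
finger_gap: 29.3
time_s: 7.62
tool_pos: [543.9, 215.5, 128.9]
tcp_rot: [0.581, -0.403, 0.403, -0.581]
contact_force: [-0.3, -0.3, -3.0]
finger_gap: 29.0
```

```bash
python3 -m pendant '[[0,0,-0.3,0,0,0,0.2],[0,0,0,0,0,0,0.2]]'; python3 -m pendant '[[0,0,-0.3,0,0,0,0.2],[0,0,0,0,0,0,0.2]]'
python3 - <<'E'
from h import *
from cell import readout
s=readout.read_state();print(s["tool_pos"],s["contact_force"],s["wrist_torque"])
c=snap("side","side6");crop(c,225,375,310,460,4,"pics/side6c.png")
c=snap("top","top6");crop(c,130,250,185,310,5,"pics/top6c.png")
E
```

```text
time_s: 7.88
tool_pos: [544.0, 215.5, 126.1]
tcp_rot: [0.581, -0.403, 0.403, -0.581]
contact_force: [-0.6, -0.0, -2.6]
finger_gap: 29.1
time_s: 8.12
tool_pos: [543.9, 215.5, 123.0]
tcp_rot: [0.581, -0.403, 0.403, -0.581]
contact_force: [0.0, 0.5, -2.8]
finger_gap: 29.2
[543.94022289 215.4894953  123.02932881] [ 1.80309790e-03  4.92834803e-01 -2.78429454e+00] [-0.00766963 -0.02148707 -0.01411057]
```

View pics/side6c.png

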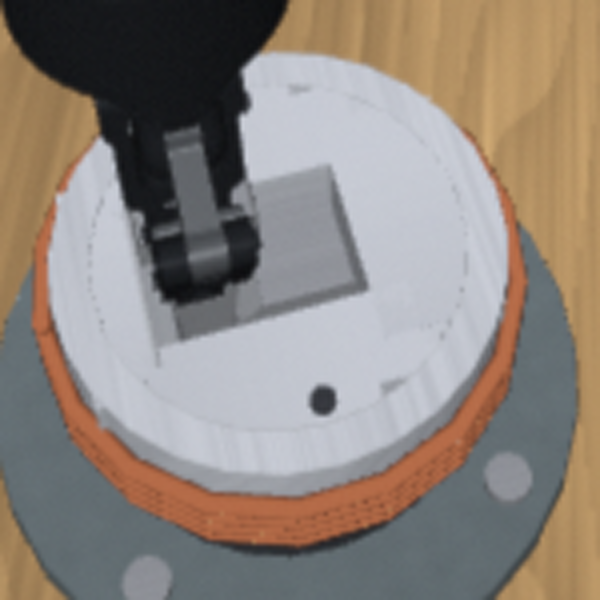

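View pics/top6c.png

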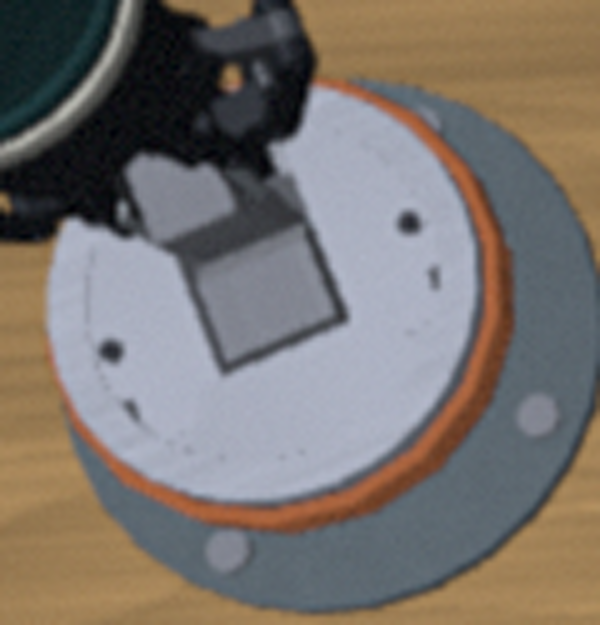

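No contact yet at about 46 mm depth, and the key is still aligned between the walls. Continuing until first contact.

```bash
python3 -m pendant '[[0,0,-0.2,0,0,0,0.2],[0,0,0,0,0,0,0.2]]'; python3 -m pendant '[[0,0,-0.2,0,0,0,0.2],[0,0,0,0,0,0,0.2]]'
```

```text
time_s: 8.48
tool_pos: [544.0, 215.5, 121.1]
tcp_rot: [0.581, -0.403, 0.403, -0.581]
contact_force: [-0.4, -0.4, -3.0]
finger_gap: 29.0
time_s: 8.72
tool_pos: [544.1, 215.5, 119.1]
tcp_rot: [0.581, -0.403, 0.403, -0.581]
contact_force: [0.8, 0.1, -2.8]
finger_gap: 29.3
```

```bash
python3 -m pendant '[[0,0,-0.15,0,0,0,0.2],[0,0,0,0,0,0,0.2]]'; python3 -m pendant '[[0,0,-0.1,0,0,0,0.2],[0,0,0,0,0,0,0.2]]'
```

```text
time_s: 8.98
tool_pos: [544.2, 215.6, 117.7]
tcp_rot: [-0.581, 0.403, -0.403, 0.581]
contact_force: [1.3, 0.8, -3.6]
finger_gap: 29.2
time_s: 9.22
tool_pos: [544.2, 215.6, 116.8]
tcp_rot: [-0.581, 0.403, -0.403, 0.581]
contact_force: [3.0, 0.5, -4.4]
finger_gap: 29.2
```

A light side contact with the spindle (3 N) puts the key 2–3 mm above its loose seat. I'll relieve it 0.3 mm and release so it drops in.

```bash
python3 -m pendant '[[0.04,0.01,0,0,0,0,0.2],[0,0,0,0,0,0,0.5],[0,0,0,0,0,0,0.7],[0,0,0,0,0,0,0.7],[0,0,0,0,0,0,0.7]]'
python3 - <<'E'
from h import *
c=snap("side","side7");crop(c,225,375,310,460,4,"pics/side7c.png")
c=snap("top","top7");crop(c,130,250,185,310,5,"pics/top7c.png")
E
```

```text
time_s: 9.85
tool_pos: [544.4, 215.6, 116.8]
tcp_rot: [-0.581, 0.403, -0.403, 0.581]
contact_force: [-0.6, 0.7, 0.5]
finger_gap: 59.7
```

View pics/side7c.png

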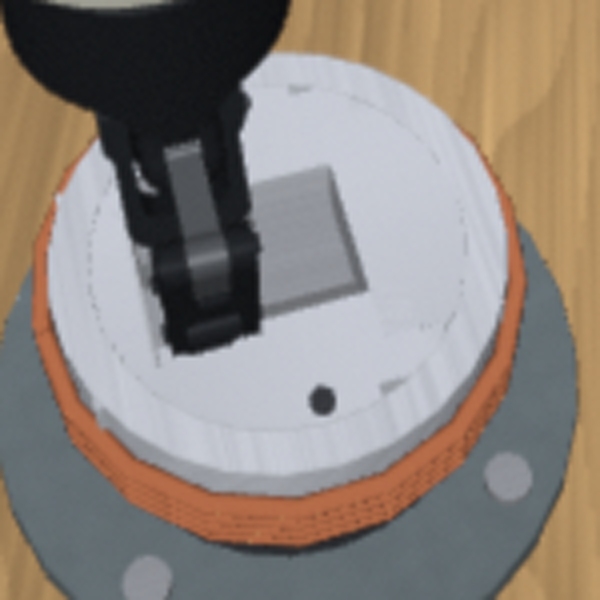

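View pics/top7c.png

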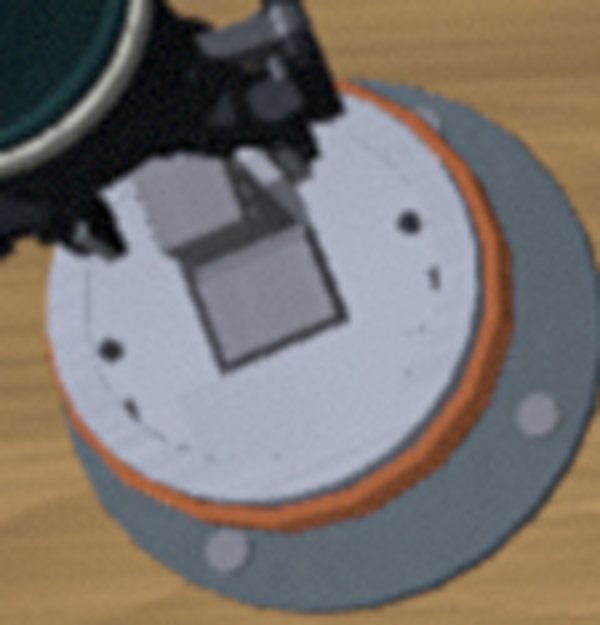

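The key stands in the gap and the jaws are clear. I'll retreat straight up, then close the fingers.

```bash
python3 -m pendant '[[0,0,2,0,0,0,0.7],[0,0,3,0,0,0,0.7],[0,0,3,0,0,0,0],[0,0,0,0,0,0,0],[0,0,0,0,0,0,0],[0,0,0,0,0,0,0],[0,0,0,0,0,0,0]]'
python3 - <<'E'
from h import *
c=snap("side","side8");crop(c,225,375,290,440,4,"pics/side8c.png")
c=snap("top","top8");crop(c,130,250,185,310,5,"pics/top8c.png")
P=pts(c);k=(np.hypot(P[...,0]-544,P[...,1]-215)<30)&(P[...,2]>120)&(P[...,2]<160)
print(np.median(P[k],0),k.sum(),np.percentile(P[k][:,2],[5,50,95]))
E
```

```text
time_s: 10.82
tool_pos: [544.3, 215.5, 196.3]
tcp_rot: [0.581, -0.403, 0.403, -0.581]
contact_force: [0.0, -0.6, -0.2]
finger_gap: -0.1
[539.72579892 214.52744066 143.58502138] 467 [129.84201372 143.58502138 145.81681849]
```

View pics/side8c.png

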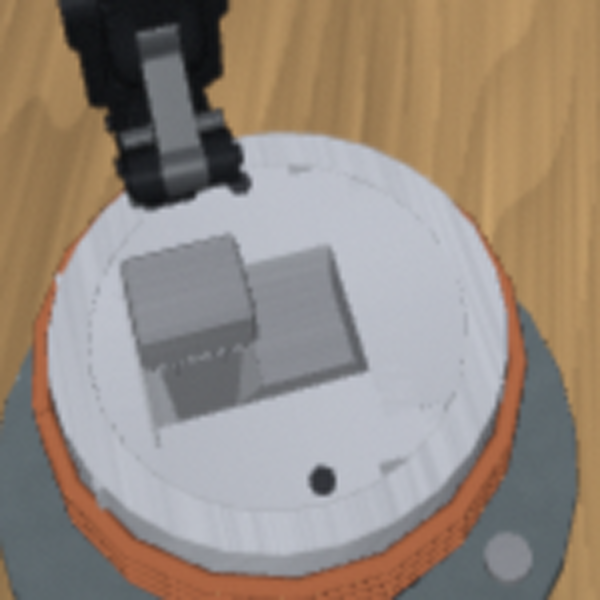

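View pics/top8c.png

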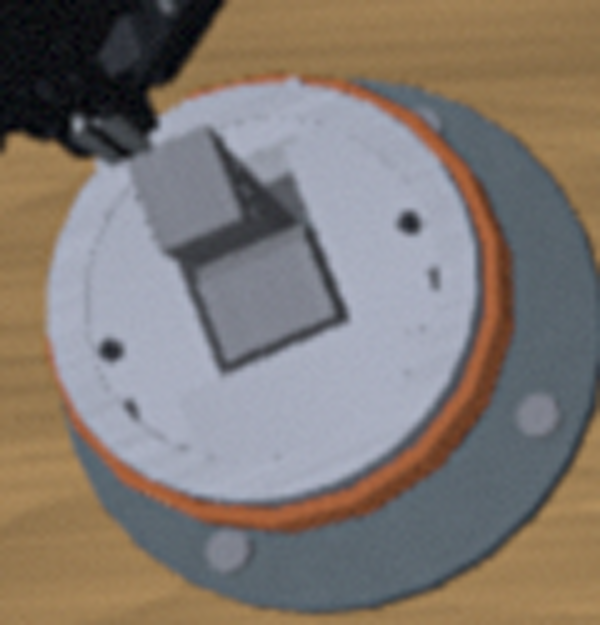

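The key stands upright at its loose seat, with its top at 144, which is 43 above the mouth. In the side crop the head-top corners are (120,262), (233,235), (256,322) and (141,350). I'll work out the press point.

Run:
```python
from h import *
t=load("top8");s=load("side8")
f=lambda c,o,k,x,z: ray(c,o[0]+(x[0]+.5)/k-.5,o[1]+(x[1]+.5)/k-.5,z)[:2]
for c,o,k,L in((s,(225,290),4,[(120,262),(233,235),(256,322),(141,350)]),(t,(130,185),5,[(130,163),(210,126),(242,218),(165,250)])):
    q=np.array([f(c,o,k,x,144) for x in L]);print(q.round(1).tolist(),q.mean(0))
```

```text
[[564.4, 210.4], [531.2, 198.4], [520.6, 227.1], [553.2, 238.7]] [542.35492378 218.65018868]
[[551.4, 235.3], [562.5, 208.9], [529.9, 198.0], [520.8, 223.2]] [541.13909858 216.32214277]
```

```bash
python3 -m pendant '[[-0.25,0.2,-2,0,0,0,0],[0,0,-1.5,0,0,0,0],[0,0,-1,0,0,0,0],[0,0,0,0,0,0,0]]'; python3 -m pendant '[[0,0,-0.3,0,0,0,0],[0,0,-0.3,0,0,0,0],[0,0,0,0,0,0,0]]'
```

```text
time_s: 11.42
tool_pos: [541.8, 217.3, 151.2]
tcp_rot: [0.582, -0.403, 0.403, -0.581]
contact_force: [0.6, -0.6, 0.6]
finger_gap: 0.2
time_s: 11.8
tool_pos: [541.9, 217.6, 145.7]
tcp_rot: [-0.581, 0.403, -0.403, 0.581]
contact_force: [1.1, 1.0, -0.1]
finger_gap: 0.0
```

```bash
python3 -m pendant '[[0,0,-0.2,0,0,0,0],[0,0,-0.2,0,0,0,0],[0,0,0,0,0,0,0]]'; python3 -m pendant '[[0,0,-0.2,0,0,0,0],[0,0,-0.2,0,0,0,0],[0,0,0,0,0,0,0]]'
```

```text
time_s: 12.18
tool_pos: [541.9, 217.6, 141.7]
tcp_rot: [0.581, -0.403, 0.403, -0.581]
contact_force: [0.4, -0.2, 0.1]
finger_gap: -0.3
time_s: 12.55
tool_pos: [542.0, 217.7, 137.7]
tcp_rot: [-0.581, 0.403, -0.403, 0.581]
contact_force: [1.5, 0.9, 2.1]
finger_gap: 0.1
```

```bash
python3 -m pendant '[[0,0,-0.2,0,0,0,0],[0,0,-0.2,0,0,0,0],[0,0,0,0,0,0,0]]'
python3 - <<'E'
from h import *
c=snap("side","side9");crop(c,225,375,290,440,4,"pics/side9c.png")
E
```

```text
time_s: 12.92
tool_pos: [541.9, 217.6, 133.6]
tcp_rot: [0.581, -0.403, 0.403, -0.581]
contact_force: [1.6, 0.9, 3.0]
finger_gap: 0.2
```

View pics/side9c.png

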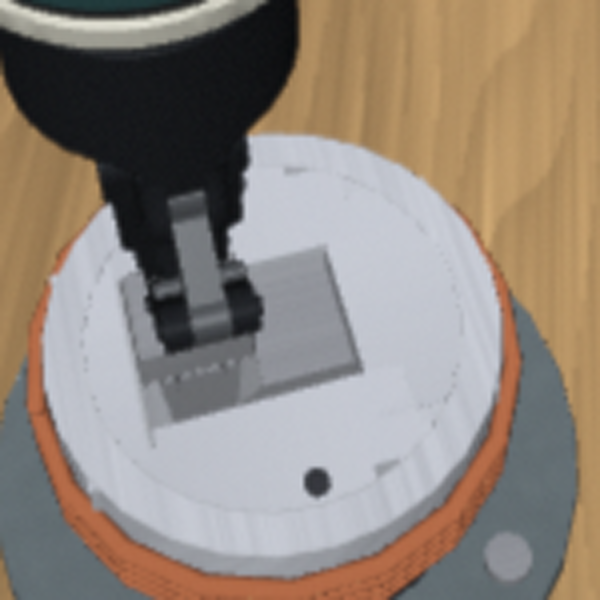

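The fingertip sits on the head, the key is going down, and the hub is shifting with it: its hole moved from crop (323,481) to (316,482). Continuing at a force of about 3 N.

```bash
python3 -m pendant '[[0,0,-0.2,0,0,0,0],[0,0,-0.2,0,0,0,0],[0,0,0,0,0,0,0]]';python3 -m pendant '[[0,0,-0.2,0,0,0,0],[0,0,0,0,0,0,0]]'; python3 -m pendant '[[0,0,-0.15,0,0,0,0],[0,0,0,0,0,0,0]]'
```

```text
time_s: 13.35
tool_pos: [541.9, 217.6, 129.5]
tcp_rot: [0.581, -0.403, 0.403, -0.581]
contact_force: [2.0, 1.0, 1.7]
finger_gap: 0.2
time_s: 13.6
tool_pos: [541.8, 217.6, 127.5]
tcp_rot: [0.581, -0.403, 0.403, -0.581]
contact_force: [0.9, 0.5, 2.1]
finger_gap: 0.2
time_s: 13.85
tool_pos: [541.9, 217.6, 126.1]
tcp_rot: [0.581, -0.403, 0.403, -0.581]
contact_force: [1.0, 1.3, 2.7]
finger_gap: 0.2
```

```bash
python3 -m pendant '[[0,0,-0.15,0,0,0,0],[0,0,0,0,0,0,0]]';python3 -m pendant '[[0,0,-0.1,0,0,0,0],[0,0,0,0,0,0,0]]'; python3 -m pendant '[[0,0,-0.1,0,0,0,0],[0,0,0,0,0,0,0]]'
```

```text
time_s: 14.1
tool_pos: [541.9, 217.6, 124.6]
tcp_rot: [0.581, -0.403, 0.403, -0.581]
contact_force: [1.1, -0.1, 1.8]
finger_gap: -0.4
time_s: 14.35
tool_pos: [541.9, 217.6, 123.7]
tcp_rot: [0.581, -0.403, 0.403, -0.581]
contact_force: [1.1, 0.7, 2.0]
finger_gap: 0.1
time_s: 14.6
tool_pos: [542.0, 217.6, 122.9]
tcp_rot: [-0.581, 0.403, -0.403, 0.581]
contact_force: [0.4, -0.0, 6.7]
finger_gap: -0.5
```

Force is starting to rise near the expected depth.

```bash
python3 -m pendant '[[0,0,-0.1,0,0,0,0],[0,0,0,0,0,0,0]]';python3 -m pendant '[[0,0,-0.07,0,0,0,0],[0,0,0,0,0,0,0],[0,0,0,0,0,0,0]]'
```

```text
time_s: 14.85
tool_pos: [542.1, 217.6, 122.7]
tcp_rot: [-0.581, 0.403, -0.403, 0.581]
contact_force: [-6.8, -2.7, 22.8]
finger_gap: 0.2
time_s: 15.22
tool_pos: [542.1, 217.6, 122.6]
tcp_rot: [-0.581, 0.403, -0.403, 0.582]
contact_force: [-11.9, -2.8, 33.1]
finger_gap: 0.0
```

Stopped hard at 33 N with the top at z 122.6. Backing off and checking.

```bash
python3 -m pendant '[[0,0,0.3,0,0,0,0],[0,0,2,0,0,0,0],[0,0,4,0,0,0,0],[0,0,5,0,0,0,0],[-2,-4,2,0,0,0,0],[-2,-4,0,0,0,0,0],[-2,-4,0,0,0,0,0],[0,0,0,0,0,0,0]]'
python3 - <<'E'
from h import *
f=lambda c,o,k,x,z: ray(c,o[0]+(x[0]+.5)/k-.5,o[1]+(x[1]+.5)/k-.5,z)[:2]
c=snap("side","sideA");crop(c,215,375,290,440,4,"pics/sideAc.png")
c=snap("top","topA");crop(c,110,250,165,310,4,"pics/topAc.png");cv2.imwrite("pics/topA.png",c["pixels"])
P=pts(c);k=(np.hypot(P[...,0]-544,P[...,1]-215)<30)&(P[...,2]>112)&(P[...,2]<140)
print(np.median(P[k],0),k.sum(),np.percentile(P[k][:,2],[5,50,95]))
# hub hole centroids before/after
for n in("side","top"):
    r=[]
    for tag,boxes in (("0",None),("A",None)):
        im=cv2.cvtColor(load(n+tag)["pixels"],cv2.COLOR_BGR2GRAY).astype(float)
        for (u,v) in ([(285,335),(306,410)] if n=="side" else [(211,229),(152,255)]):
            w=np.clip(110-im[v-6:v+7,u-7:u+8],0,None);yy,xx=np.mgrid[v-6:v+7,u-7:u+8]
            p=((w*xx).sum()/w.sum(),(w*yy).sum()/w.sum());r.append(ray(load(n+tag),*p,101)[:2])
    r=np.array(r);d=r[2:]-r[:2];print(n,d.round(2).tolist(),(d@[np.cos(.358),np.sin(.358)]).round(2))
E
```

```text
time_s: 16.23
tool_pos: [481.0, 94.9, 255.2]
tcp_rot: [-0.58, 0.404, -0.404, 0.581]
contact_force: [0.4, 0.7, 0.8]
finger_gap: -0.4
  return _methods._mean(a, axis=axis, dtype=dtype,
  ret = um.true_divide(
Traceback (most recent call last):
IndexError: index -1 is out of bounds for axis 0 with size 0
```

View pics/sideAc.png

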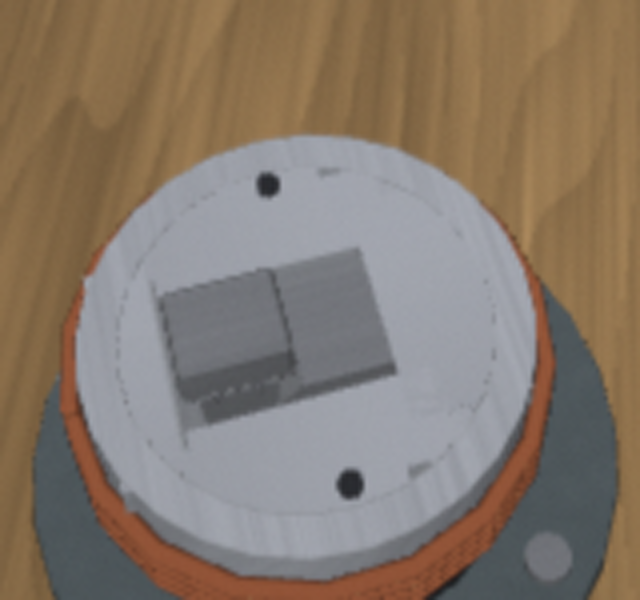

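View pics/topA.png

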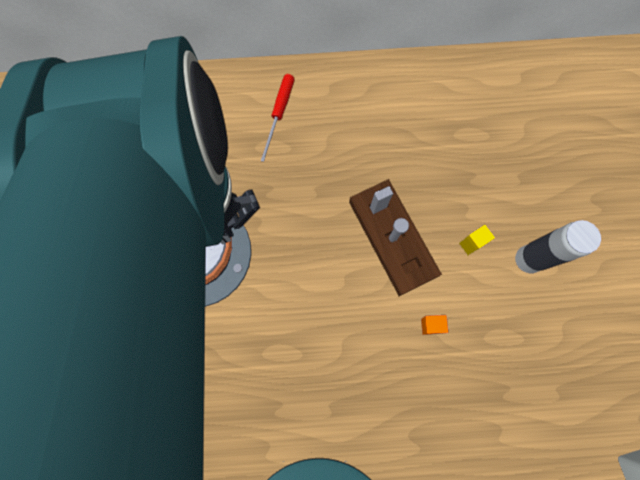

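In the side crop the key is upright, its head low over the hub, and the dark slit behind the spindle has closed. The top view is blocked by the arm, but it shows the bar and pin still in the rack. I'll measure from the side view.

Run:
```python
from h import *
from cell import readout
a=load("sideA")
P=pts(a);k=(np.hypot(P[...,0]-544,P[...,1]-216)<14);kk=(np.hypot(P[...,0]-517,P[...,1]-204)<65)&~(np.hypot(P[...,0]-535,P[...,1]-212)<48)&(P[...,2]>90)
print("key top",np.percentile(P[k&(P[...,2]>110)][:,2],[5,50,95]),"hub top",np.median(P[kk][:,2]))
r=[]
for tag in "0A":
    c=load("side"+tag);im=cv2.cvtColor(c["pixels"],cv2.COLOR_BGR2GRAY).astype(float)
    for (u,v) in [(284,335),(304,410)]:
        w=np.clip(110-im[v-6:v+7,u-7:u+8],0,None);yy,xx=np.mgrid[v-6:v+7,u-7:u+8]
        r.append(ray(c,(w*xx).sum()/w.sum(),(w*yy).sum()/w.sum(),101)[:2])
r=np.array(r);d=r[2:]-r[:2];print(d.round(2).tolist(),(d@[np.cos(.358),np.sin(.358)]).round(2))
print(readout.read_state()["contact_force"])
```

```text
key top [121.30462172 122.69646648 124.03471511] hub top 99.50915739321412
[[3.69, 1.37], [3.74, 1.45]] [3.94 4.01]
[0.68045389 0.4981823  1.36182749]
```

The hub has shifted 3.94–4.01 mm, so all the play is taken up. The key's top is 23 mm above the hub, as specified for tight. The robot is clear, so I'm handing in.

```bash
python3 -c "
from cell import ticket
print(ticket.job_done())"
```

```text
the job is handed in; nothing more can be done
None
```

The key is wedged tight and upright in the winder's gap, and the hub's play is fully taken up. I handed the job in at about 16 s of the 48 s allowed.

I lifted the key from the rack, set it narrow end down in the gap and let it drop to its loose seat. Then I pressed its head down with the closed fingers until it stopped hard. Most of the press took about 2–7 N, and the peak at the stop was about 33 N upward on the fingertips.

**Last checks**
- **Hub:** the side camera shows it moved 3.94 and 4.01 mm at its two holes, against 4 mm at the stop.
- **Key:** its top is about 23 mm above the hub, which matches the tight depth.
- **Rack:** the straight bar and the pin are still in their pockets.
- **Robot:** the gripper is well away from everything.

**Limits of the checks**
- The arm blocked the top camera's view of the winder at the end, so the final key and hub figures come from the side camera alone.
- On the way in, the key touched the wall with about 3 N from the spindle's side. The hub showed no visible movement before the press, but I did not measure it at that stage.

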